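Set the magnifying mirror's stop screw by gauge

ROBOT

A 6-joint arm with a two-finger parallel gripper is mounted at the origin on the work surface. World frame = base frame: x ahead of the robot, y to its left, z up, the work surface at z = 0. Lengths are in mm, angles in rad, forces in N, time in s.
With the tool pointing down it reaches from about 325 to 1000 mm from the base axis. Payload 5.1 kg.
Tool frame: the origin (TCP) lies midway between the tips of the shut fingers; the grasp point (between the pads) lies 19 mm behind it; z points along the fingers, y is the direction in which the jaws open and shut (so a half turn about z gives the same grasp; the last joint's range is limited). The gripper opens to 85 mm and grips with 20 to 120 N. Pads are 22 mm wide; open, the fingers measure 114 mm over their backs; the gripper's body (76 mm by 85 mm) begins 54 mm behind the grasp point. The pads swing forward as they close: fully open they stand 13 mm farther back than shut.
Start: joints at [-1.191, 0.124, 1.65, -0, 1.367, -0.083], TCP at [290.163, -581.627, 210.522] pointing down, gripper open.
Joint ranges: [-2.61, 2.61], [-1.02, 2.33], [0.03, 2.71], [-1.35, 4.49], [0.32, 2.68], [-2.91, 2.91]. Speed limits (rad/s): [2.57, 2.57, 3.14, 3.14, 3.14, 3.14].

INTERFACE

Orientations are given as a rotation vector (axis times angle).
In Python, from plant import get_state, cams, job gives the robot as it stands.
- The arm moves only by the tool apply_moves, never from a script. Its argument "commands" is a list of rows, each a list of 3 entries, a list of its own where there are three numbers: the shift along the world's x, y, z as a fraction of full scale, then the turn, a rotation vector about the world's x, y, z as a fraction of full scale, then the finger opening in mm, from 0 to 85.4. A call has 1 to 10 rows; each row is the pose to reach, as a shift and turn from the pose commanded when the call began, turning the shorter way round; what a row does not reach only later rows make up. Full scale, the value 1, is 0.5 m for a shift and 180 degrees for a turn. A row lasts 1/8 s, in which the tool goes at most 62.5 mm and 10.7 degrees, less where a joint would pass 70% of its speed; a pose out of reach is approached as far as the arm can. A call with a number of a shift or a turn outside -1 to 1 is refused whole. A call with a gripper value outside its range is refused whole. The fingers move at their own pace and stop on an object; the grip force is fixed at half the most. Time passes only in rows, so rows that repeat a pose let the fingers close. It gives the time, the measured TCP pose, the force and the opening at its end, in the units of the state.
- get_state(): the state, without advancing time (a new reading comes with each control period).
- cams.snapshot(name): name is "side" or "top"; returns a dict with "frame" (400x640x3 uint8, blue, green, red), "depth" (400x640 float32, mm along the optical axis (not along the pixel's ray), 0 where there is no reading), "K" (3x3 intrinsics, pixels), "k1" (the pictures are not rectified: a ray, as slopes to the right and down, at radius r is drawn at 1 + k1 r^2 times it, then the intrinsics apply), "extrinsics" (4x4, takes a point from camera to world coordinates). Camera axes: x right, y down, z forward; pixel columns grow to the right and rows downward; lengths in mm; the calibration is good to about 2 mm. A picture is of the moment at which its call begins.
- job.close_job(): hands the job in, once; it reports no verdict.
The state is a dict: "time": time; "joint_pos": joint angles; "dq": joint speeds; "joint_torque": joint torques, N m; "tcp_pos": TCP position; "orientation": TCP orientation; "force": force on the tool from outside, world axes, zero at the start; "wrist_torque": the same for the moment, N m; "finger_gap": opening from 0.0 (shut) to 1.0 (fully open).
Only numpy, scipy, OpenCV 4.12 (cv2) and the standard library are available. Lean on these libraries where they do the work, as an engineer would, in place of code of your own. Each camera call takes 0.05 s, during which the arm holds its last target. There are 200 camera calls.

TASK

Pick up the flat gauge by its grip tab, lay its blade on the white rest rail and slide it in under the foot of the mirror arm's stop screw, and let go of it. Then turn the square screw head clockwise, by feel, until the foot just nips the blade so that it would drag: pressing lightly, never squeezed hard, and with the arm still down on its stop, not jacked up by more than a millimetre or so. Leave the gauge in the gap, let go of the screw, and disturb nothing else on the counter.

Things in the scene. Friction and masses are not known exactly. Their poses are not given: they have to be found in the camera images.
- stand: Magnifying mirror's stand, fixed on the counter: dark base plate 250 x 80 x 12 mm, round mirror folded flat behind (54 mm high). Origin at the plate's underside straight below the screw's axis; x points from the open front end, over which the gauge comes in, to the fork and mirror; z up. The plate runs from x = -110 to +140 mm.
- rail_front (a point): Middle of the open front end of the white plastic rest rail on the base plate, at x = -110 mm, 36 mm over the counter (fixed to the stand, same axes). The rail, flat-topped, 30 mm wide, runs from here 135 mm along x, under the screw. Its true top differs from stand to stand, 33 to 39 mm over the counter, and must be felt.
- screw_head (a point): Centre of the stop screw's square steel head, 26 x 26 mm, 38 mm tall; this point is 108 mm over the counter, the top 124 mm. Below it a round collar, radius 17 mm, its top 86 mm over the counter. The axes turn with the head: z up, x and y square to the flats; at the start they are the stand's.
- screw (a joint): Turn of the head, rad: 0 at the start, growing clockwise from above, end stop at 3.6. The head turns in place; per rad the foot goes down 4 mm without turning. Stiff thread (0.12 N m), stays where left. The foot meets a blade lying on the rail between 0.8 and 2.6 rad. A firm pinch on the head then feels an upward push, once the arm's hold-down is exceeded, growing fast with turning.
- foot_tip (a point): Lowest point of the screw's foot, a dark steel pin of 12 mm diameter with a ball end, on the screw's axis under the arm; 45.6 mm over the counter at the start.
- tail_end (a point): Point on the steel arm's top on the screw's axis, 78 mm over the counter while the arm is down. Arm 26 mm wide, 16 mm thick, from 20 mm in front of the screw back to a fork 100 mm behind it, in which it can slide straight up. A spring and its weight hold it on a stop: 4 to 6 N lift it, hardly more after that. While the head is pinched, force on the blade = about those 4 to 6 N + the push felt.
- gauge_grip (a point): Grip point of the loose gauge, in its upright aluminium tab (26 mm long, 10 mm thick), 30 mm above the gauge's underside, 18 mm below the tab's top. Steel blade 125 x 20 x 3 mm, 85 g in all. x points along the blade to its free end, 100 mm ahead (other end 25 mm behind); y through the 10 mm. Starts flat, tab up. In place: flat on the rail, this point about 80 mm in front of the screw's axis.
- gauge: The gauge itself; origin at its underside below the tab's centre, axes as gauge_grip.
- foot: The screw's foot; origin at its lowest point.
- cup: Bystander: green ceramic cup, 76 mm wide, 95 mm tall; origin at its underside. Leave alone.
- cologne: Bystander: glass cologne bottle 60 x 35 x 119 mm; origin at its underside. Leave alone.
- deodorant: Bystander: silver aluminium deodorant stick, 44 mm wide, 120 mm tall; origin at its underside. Leave alone.
- comb: Bystander: black wide-tooth comb, 190 x 41 x 6 mm, lying flat; origin at its underside. Leave alone.
Things that resemble listed ones, but are neither listed nor needed, are in the scene too. What is meant by the gauge is not orange or yellow, and is the smaller of those in its own colour.

How it is judged (in metres and radians):
On the way, in this order (a step that is already met when the one before it is completed fails the run):
1. the gauge lies on the rail with its blade under the screw's foot, let go (x of foot_tip in the frame of gauge_grip between 0.055 and 0.095 m and y of foot_tip in the frame of gauge_grip between -0.009 and 0.009 m and angle between gauge_grip's own z axis and vertical below 0.1 rad and z of gauge_grip in the frame of stand between 0.059 and 0.073 m and contact force between the fingers and gauge below 0.05 N), for 0.2 s.
2. the screw has been turned down until its foot presses on the blade (x of foot_tip in the frame of gauge_grip between 0.055 and 0.095 m and y of foot_tip in the frame of gauge_grip between -0.009 and 0.009 m and angle between gauge_grip's own z axis and vertical below 0.1 rad and contact force between foot and gauge above 1.5 N and value of joint screw above 0.5 rad), for 0.2 s.
At the end, for the whole second after the job is handed in: The gauge lies flat on the rail, at rest, its grip point 55 to 95 mm in front of the foot and within 9 mm sideways; the screw's foot presses on the blade with more than 1.5 N and less than 10 N; the arm's end is within 1.8 mm of its starting place (not jacked up) (x of foot_tip in the frame of gauge_grip between 0.055 and 0.095 m and y of foot_tip in the frame of gauge_grip between -0.009 and 0.009 m and angle between gauge_grip's own z axis and vertical below 0.1 rad and z of gauge_grip in the frame of stand between 0.059 and 0.073 m and contact force between foot and gauge between 1.5 and 10 N and distance of tail_end from where it was at the start of the episode below 0.0018 m and linear speed of gauge below 0.02 m/s); the robot touches nothing.
It fails at once if the blade is squeezed by the screw's foot with more than 20 N (contact force between foot and gauge above 20 N).
It fails at once if the arm is lifted 8 mm or more (distance of tail_end from where it was at the start of the episode above 0.008 m).
It fails at once if a bystander (cup, cologne, deodorant, comb) is moved more than 20 mm (distance of any of cup, cologne, deodorant, comb from where it was at the start of the episode above 0.02 m).
It also fails if it takes over 67 s, if anything falls off the work surface, if the arm or the gripper's body presses on something with over 40 N, if the wrist force passes 120 N, or if a joint passes its speed limit or range.

## Working session

There is one attempt and no reset: what is moved stays moved. The work goes in short steps, Python scripts to look and compute and a tool call to move; the robot and the scene stay as the last step left them, time stands still between calls to the robot, and variables do not carry over. Pictures are saved under pics/ and viewed, about 8 in all and at most 12, crops included, and the job is handed in when it is done.

Besides the shell and the picture viewer there is one more tool, called after "Call:" in YAML: its name, and indented under it one key for each argument. apply_moves: Moves the arm, as the interface text tells. Shift numbers are shares of 0.5 m and turn numbers shares of 180 degrees, none past 1 either way. Its arguments: {"type":"object","properties":{"commands":{"type":"array"}},"required":["commands"]}

```bash
ls; mkdir -p pics
cat > h.py <<'E'
import numpy as np, cv2
from plant import get_state, cams, job
def snap(n):
    s=cams.snapshot(n); return s
def ray(s,u,v):
    K=s["K"]; d=np.array([(u-K[0,2])/K[0,0],(v-K[1,2])/K[1,1]]); p=d.copy()
    for _ in range(20): p=d/(1+s["k1"]*(p@p))
    E=s["extrinsics"]; return E[:3,3],E[:3,:3]@np.array([p[0],p[1],1.])
def onz(s,u,v,z):
    o,d=ray(s,u,v); return o+d*(z-o[2])/d[2]
def dpt(s,u,v):
    o,d=ray(s,u,v); return o+d*float(s["depth"][int(v),int(u)])
E
python3 - <<'E'
from h import *
import pickle
for n in("top","side"):
    s=snap(n); cv2.imwrite(f"pics/{n}0.png",s["frame"]); pickle.dump(s,open(n+"0.pkl","wb")); print(n,s["K"].tolist(),s["k1"],s["extrinsics"].round(3).tolist())
print(get_state())
E
```

```text
pics
top [[376.97105055125013, 0.0, 326.2116117516449], [0.0, 376.97105055125013, 198.41803142100508], [0.0, 0.0, 1.0]] -0.07370548842945243 [[-0.026, -0.992, 0.119, 405.661], [-1.0, 0.027, 0.007, -68.543], [-0.01, -0.119, -0.993, 1065.048], [0.0, 0.0, 0.0, 1.0]]
side [[371.44626172588994, 0.0, 315.9698704844846], [0.0, 371.44626172588994, 195.0105121782248], [0.0, 0.0, 1.0]] -0.008979835815708137 [[-0.985, -0.083, 0.155, 353.887], [-0.175, 0.516, -0.838, 921.953], [-0.01, -0.852, -0.523, 719.397], [0.0, 0.0, 0.0, 1.0]]
{'time': 0.1, 'joint_pos': array([-1.19056360e+00,  1.24411751e-01,  1.65159946e+00, -5.33504386e-06,
        1.36753595e+00, -8.26056703e-02]), 'dq': array([-1.14234941e-03, -1.70918033e-03, -4.37921701e-03, -1.23834216e-03,
        7.88109510e-05,  4.36527765e-07]), 'joint_torque': array([-1.26368595e-04, -4.24929857e+01, -3.66654110e+01, -7.01881595e-05,
        3.93158363e-03, -1.08796641e-05]), 'tcp_pos': array([ 289.95324299, -581.04169829,  209.35755401]), 'orientation': array([-3.05596262e+00, -7.20111425e-01,  4.63023401e-04]), 'force': array([ 0.07694992,  0.3489428 , -0.15525485]), 'wrist_torque': array([-0.03740135, -0.01692777, -0.03395567]), 'finger_gap': 0.99480002967768}
```

View pics/top0.png

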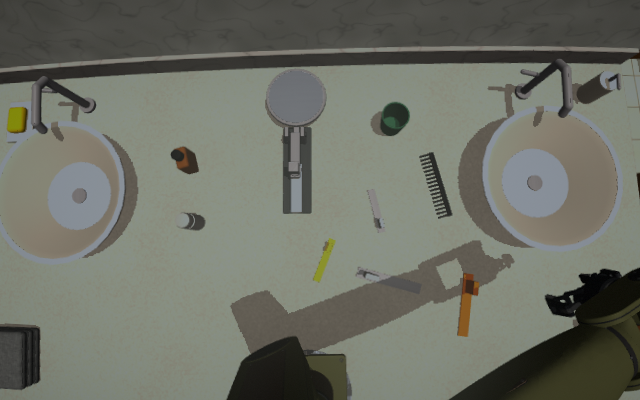

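View pics/side0.png

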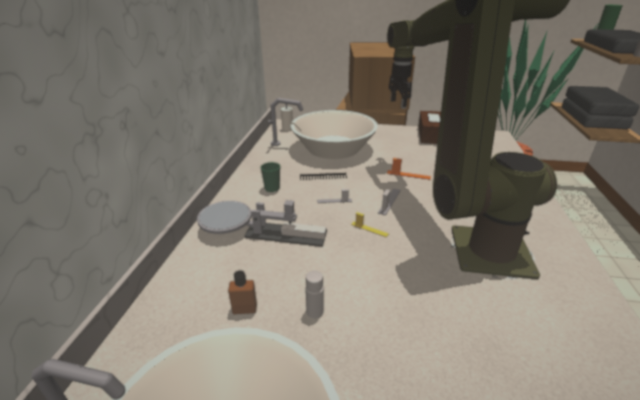

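The top view shows the stand with its screw head near (294,168) and the rail's front near (296,212). There are two grey gauges, a small one at (376,210) and a larger one at (390,280), plus yellow and orange lookalikes. I'll zoom in on the stand and the small gauge.

Run:
```python
from h import *
import pickle
s=pickle.load(open("top0.pkl","rb")); 
c=cv2.resize(s["frame"][110:300,270:440],None,fx=4,fy=4,interpolation=cv2.INTER_CUBIC)[:, :]
c=cv2.resize(c,(536,600)); cv2.imwrite("pics/z.png",c)
for p in [(371,190),(380,232),(379,225),(358,270),(421,291),(294,168),(284,212),(310,212),(284,128),(297,212),(300,190)]:
    print(p,dpt(s,*p).round(1), onz(s,*p,0).round(1))
```

```text
(371, 190) [ 554.3 -189.5    1. ] [ 554.4 -189.6    0. ]
(380, 232) [ 434.3 -209.9    2.4] [ 434.3 -210.2    0. ]
(379, 225) [ 453.2 -205.7   19.1] [ 454.1 -208.2    0. ]
(358, 270) [ 330.5 -144.4    2.5] [ 330.3 -144.5    0. ]
(421, 291) [ 266.9 -318.4   -1.7] [ 267.1 -318.     0. ]
(294, 168) [598.9  17.8 124.5] [624.5  29.2   0. ]
(284, 212) [497.4  58.5   9.1] [498.2  59.6   0. ]
(310, 212) [495.3 -14.8  11.6] [496.3 -14.2   0. ]
(284, 128) [740.3  55.2  13.2] [744.5  56.8   0. ]
(297, 212) [493.9  19.3  39.4] [497.2  22.7   0. ]
(300, 190) [554.    9.8  41.6] [560.  13.   0.]
```

View pics/z.png

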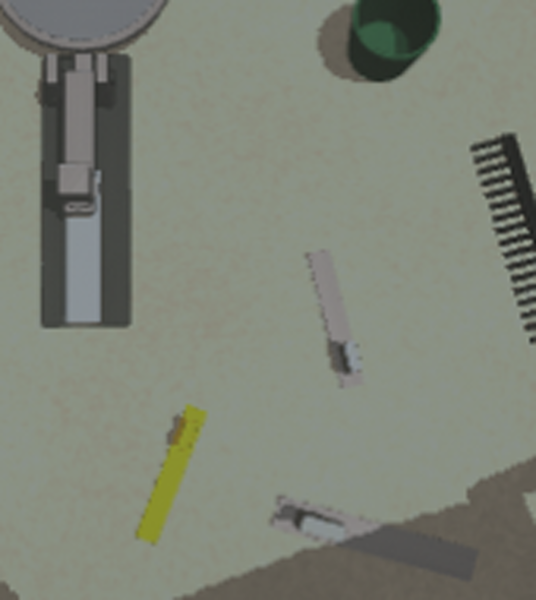

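The crop shows the small gauge's free end near (318,255) and its tab near (345,358). The rail and head are clear too. Next I'll measure with depth clouds.

```bash
cat >> h.py <<'E'
def cloud(s):
    K=s["K"]; h,w=s["depth"].shape; u,v=np.meshgrid(np.arange(w),np.arange(h))
    d=cv2.undistortPoints(np.stack([u,v],-1).reshape(-1,1,2).astype(float),K,np.array([s["k1"],0,0,0.])).reshape(h,w,2)
    z=s["depth"].astype(float); c=np.stack([d[...,0]*z,d[...,1]*z,z],-1)
    return c@s["extrinsics"][:3,:3].T+s["extrinsics"][:3,3]
def rect(P):
    (c,wh,a)=cv2.minAreaRect(P[:,:2].astype(np.float32)); return np.round(c,1),np.round(wh,1),round(a,2),len(P),np.median(P[:,2]).round(1)
E
python3 - <<'E'
from h import *
import pickle
for n in("top","side"):
    s=pickle.load(open(n+"0.pkl","rb")); C=cloud(s); z=C[...,2]; f=s["frame"].astype(int)
    def box(x0,x1,y0,y1,z0,z1): return (C[...,0]>x0)&(C[...,0]<x1)&(C[...,1]>y0)&(C[...,1]<y1)&(z>z0)&(z<z1)&(s["depth"]>0)
    print(n)
    print("head",rect(C[box(560,640,-20,60,117,130)]))
    print("rail",rect(C[box(480,580,-10,50,30,44)]))
    print("plate",rect(C[box(480,760,-40,80,6,18)]))
    print("arm",rect(C[box(620,700,-20,60,70,84)]))
    print("tab",rect(C[box(430,520,-240,-170,38,60)]), rect(C[box(430,520,-240,-170,15,60)]))
    m=box(410,580,-240,-165,-5,60)
    bg=np.median(f[m],0)
    mm=m&(f[...,2]-f[...,1]>4); print(bg); 
    if mm.sum()>5: print("blade",rect(C[mm]),mm.sum())
E
```

```text
top
head (array([602.6,  20.4]), array([26.1, 25.1]), 88.99, 108, np.float64(123.8))
rail (array([536.9,  21.5]), array([28.4, 86.3]), 89.09, 342, np.float64(37.4))
plate (array([618.5,   9.5]), array([101.4, 251.6]), 89.41, 1333, np.float64(11.8))
arm (array([667.4,  23.5]), array([51.2, 80.2]), 75.33, 260, np.float64(77.8))
tab (array([ 458.8, -209.8]), array([25.6, 10.4]), 11.15, 40, np.float64(46.6)) (array([ 458.7, -209.5]), array([25.6, 10.4]), 14.3, 50, np.float64(46.1))
[132. 145. 138.]
side
head (array([604.6,  22.9]), array([28.8, 26.2]), 87.51, 61, np.float64(122.8))
rail (array([537.2,  23.9]), array([32.6, 85.3]), 89.63, 213, np.float64(37.1))
plate (array([612.7,  27.3]), array([ 90.7, 265.1]), 88.32, 809, np.float64(12.0))
arm (array([660.2,  26.1]), array([48.2, 78. ]), 88.23, 177, np.float64(77.4))
tab (array([ 459. , -206.1]), array([25.1, 13.4]), 14.4, 30, np.float64(46.1)) (array([ 458.8, -205.4]), array([25.2, 14.2]), 10.93, 71, np.float64(35.8))
[158. 171. 180.]
blade (array([ 495.1, -202.5]), array([ 74.7, 169.5]), 89.97, 575, np.float64(0.5)) 575
```

Call:
apply_moves:
  commands:
    - [[0.338, 0.746, 0], [0, 0, -0.0861], 40]
    - [[0.338, 0.746, 0], [0, 0, -0.0861], 40]
    - [[0.338, 0.746, 0], [0, 0, -0.0861], 40]
    - [[0.338, 0.746, 0], [0, 0, -0.0861], 40]
    - [[0.338, 0.746, 0], [0, 0, -0.0861], 40]
    - [[0.338, 0.746, 0], [0, 0, -0.0861], 40]
    - [[0.338, 0.746, 0], [0, 0, -0.0861], 40]
    - [[0.338, 0.746, -0.22], [0, 0, -0.0861], 40]
    - [[0.338, 0.746, -0.22], [0, 0, -0.0861], 40]
    - [[0.338, 0.746, -0.22], [0, 0, -0.0861], 40]

```text
time: 1.35
tcp_pos: [455.7, -206.4, 95.8]
orientation: [-3.121, -0.302, 0.013]
force: [0.7, 0.3, 1.4]
finger_gap: 0.468
```

Run:
```python
from h import *
s=snap("side"); t=snap("top"); st=get_state(); print(st["tcp_pos"],st["orientation"],st["force"],st["finger_gap"])
a=cv2.resize(s["frame"][130:230,280:420],None,fx=4,fy=4,interpolation=cv2.INTER_CUBIC)
b=cv2.resize(t["frame"][160:260,320:380+60],None,fx=3,fy=3,interpolation=cv2.INTER_CUBIC)
cv2.imwrite("pics/a.png",a)
C=cloud(s);z=C[...,2]
m=(C[...,0]>430)&(C[...,0]<490)&(C[...,1]>-240)&(C[...,1]<-180)&(z>15)&(z<52)&(s["depth"]>0)
print(rect(C[m]))
C=cloud(t);z=C[...,2]
m=(C[...,0]>430)&(C[...,0]<490)&(C[...,1]>-240)&(C[...,1]<-180)&(z>15)&(z<52)&(t["depth"]>0)
if m.sum()>4:print(rect(C[m]))
```

```text
[ 459.51973636 -208.9144633   101.43017111] [3.12687455e+00 3.01306277e-01 6.22066699e-04] [0.29677022 0.1709229  0.49553976] 0.46670448916716156
(array([ 458.9, -205.2]), array([25.2, 15.2]), 7.94, 72, np.float64(35.9))
```

View pics/a.png

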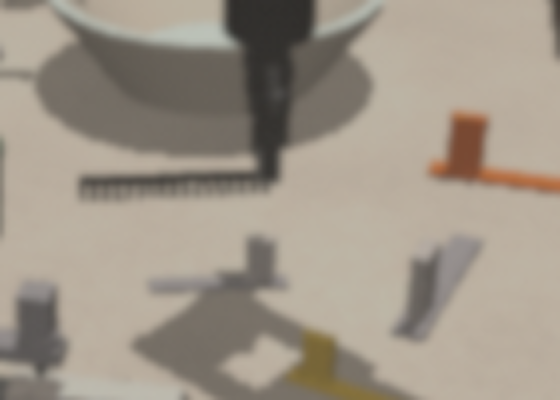

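The gripper tip at (268,180) in the crop hangs over the small gauge's tab at (262,240), lined up. Lower and grip.

Call:
apply_moves:
  commands:
    - [[0, 0, -0.1], [0, 0, 0], 40]
    - [[0, 0, -0.175], [0, 0, 0], 40]
    - [[0, 0, -0.175], [0, 0, 0], 40]
    - [[0, 0, -0.175], [0, 0, 0], 40]
    - [[0, 0, -0.175], [0, 0, 0], 0]
    - [[0, 0, -0.175], [0, 0, 0], 0]
    - [[0, 0, -0.175], [0, 0, 0], 0]
    - [[0, 0, -0.175], [0, 0, 0], 0]
    - [[0, 0, -0.175], [0, 0, 0], 0]
    - [[0, 0, -0.175], [0, 0, 0], 0]

```text
time: 2.7
tcp_pos: [460.7, -209.5, 15.3]
orientation: [3.125, 0.301, 0.004]
force: [-1.6, 0.7, 6.9]
finger_gap: 0.097
```

Call:
apply_moves:
  commands:
    - [[0, 0, 0.1], [0, 0, 0], 0]
    - [[0, 0, 0.2], [0, 0, 0], 0]
    - [[-0.014, 0.465, 0.2], [0, 0, -0.066], 0]
    - [[-0.014, 0.465, 0.2], [0, 0, -0.066], 0]
    - [[-0.014, 0.465, 0.2], [0, 0, -0.066], 0]
    - [[-0.014, 0.465, 0.2], [0, 0, -0.066], 0]
    - [[-0.014, 0.465, 0.2], [0, 0, -0.066], 0]
    - [[-0.014, 0.465, 0.2], [0, 0, -0.066], 0]
    - [[-0.014, 0.465, 0.2], [0, 0, -0.066], 0]
    - [[-0.014, 0.465, 0.2], [0, 0, -0.066], 0]

```text
time: 3.95
tcp_pos: [452.3, 22.9, 113.0]
orientation: [3.141, -0.027, -0.0]
force: [-0.6, 1.2, -0.6]
finger_gap: 0.095
```

```bash
cat > m.py <<'E'
from h import *
s=snap("side"); t=snap("top"); st=get_state(); print(st["tcp_pos"],st["orientation"],st["force"],st["finger_gap"])
a=cv2.resize(s["frame"][170:250,230:370],None,fx=4,fy=4,interpolation=cv2.INTER_CUBIC)
b=cv2.resize(t["frame"][150:250,250:340],None,fx=3,fy=3,interpolation=cv2.INTER_CUBIC)
o=np.zeros((max(len(a),len(b)),a.shape[1]+b.shape[1],3),np.uint8); o[:len(a),:a.shape[1]]=a; o[:len(b),a.shape[1]:]=b[:]
o=cv2.resize(o,None,fx=.94,fy=.94)
import sys; cv2.imwrite(f"pics/{sys.argv[1]}.png",o)
b=st["tcp_pos"]; 
import pickle; pickle.dump((s,t),open("last.pkl","wb"))
C=cloud(t); z=C[...,2]; x0=b[0]; y0=b[1]
for z0 in [float(v) for v in sys.argv[2:]]:
    m=(C[...,0]>x0+20)&(C[...,0]<x0+120)&(abs(C[...,1]-y0)<30)&(abs(z-z0)<6)&(t["depth"]>0)
    if m.sum()>9:
        P=C[m]; print(rect(P), np.polyfit(P[:,0]-603,P[:,1],1), P[:,:].min(0),P.max(0), "zfit",np.polyfit(P[:,0]-x0,P[:,2],1))
E
python3 m.py b 98
```

```text
[452.24568546  23.08190418 113.00044046] [ 3.14146571e+00 -2.61904893e-02 -1.19186356e-04] [-0.35277173 -0.24735975  0.10778739] 0.09853207433824808
(array([540.8,  22.4]), array([18.5, 16. ]), 89.0, 55, np.float64(100.5)) [-4.90172360e-04  2.21915674e+01] [532.74978137  13.0749109   96.27182801] [548.908151    31.66728566 103.8469326 ] zfit [5.44337959e-02 9.55276958e+01]
```

View pics/b.png

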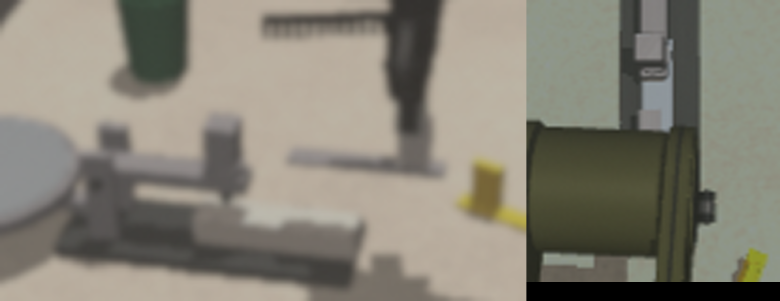

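The gauge is held level by the tab. Its blade end is around (290,155) in the side crop, in line with the rail. Lowering to just above the rail.

Call:
apply_moves:
  commands:
    - [[0, 0, -0.08], [0, 0, 0], 0]
    - [[0, 0, -0.112], [0, 0, 0], 0]
    - [[0, 0, -0.112], [0, 0, 0], 0]
    - [[0, 0, -0.112], [0, 0, 0], 0]
    - [[0, 0, -0.112], [0, 0, 0], 0]

```text
time: 4.68
tcp_pos: [453.2, 23.8, 58.3]
orientation: [3.141, -0.024, 0.004]
force: [-0.3, 0.5, -0.8]
finger_gap: 0.094
```

Call:
apply_moves:
  commands:
    - [[0, 0, -0.003], [0, 0, 0], 0]
    - [[0, 0, -0.003], [0, 0, 0], 0]
    - [[0, 0, -0.005], [0, 0, 0], 0]
    - [[0, 0, -0.005], [0, 0, 0], 0]
    - [[0, 0, -0.005], [0, 0, 0], 0]

```text
time: 5.3
tcp_pos: [452.1, 23.9, 54.5]
orientation: [3.141, -0.024, -0.0]
force: [-0.3, 0.2, -0.8]
finger_gap: 0.096
```

Call:
apply_moves:
  commands:
    - [[0, 0, -0.002], [0, 0, 0], 0]
    - [[0, 0, -0.002], [0, 0, 0], 0]
    - [[0, 0, -0.002], [0, 0, 0], 0]

```text
time: 5.68
tcp_pos: [452.2, 23.9, 53.5]
orientation: [-3.141, 0.024, 0.0]
force: [-0.7, 0.6, -0.1]
finger_gap: 0.1
```

Call:
apply_moves:
  commands:
    - [[0, 0, -0.002], [0, 0, 0], 0]
    - [[0, 0, -0.002], [0, 0, 0], 0]
    - [[0, 0, -0.002], [0, 0, 0], 0]

```text
time: 6.05
tcp_pos: [452.3, 23.9, 52.9]
orientation: [-3.141, 0.024, -0.0]
force: [-2.9, 0.3, 3.6]
finger_gap: 0.095
```

Call:
apply_moves:
  commands:
    - [[0, 0, -0.002], [0, 0, 0], 0]
    - [[0, 0, -0.002], [0, 0, 0], 0]
    - [[0, 0, -0.002], [0, 0, 0], 0]

```text
time: 6.42
tcp_pos: [452.5, 23.9, 52.6]
orientation: [3.141, -0.023, 0.0]
force: [-4.1, 0.3, 8.0]
finger_gap: 0.097
```

Call:
apply_moves:
  commands:
    - [[0, 0, 0.006], [0, 0, 0], 0]
    - [[0.03, -0.0005, 0.006], [0, 0, 0], 0]
    - [[0.06, -0.001, 0.006], [0, 0, 0], 0]
    - [[0.09, -0.0015, 0.006], [0, 0, 0], 0]
    - [[0.12, -0.002, 0.006], [0, 0, 0], 0]
    - [[0.14, -0.0022, 0.006], [0, 0, 0], 0]
    - [[0.14, -0.0022, 0.006], [0, 0, 0], 0]
    - [[0.14, -0.0022, 0.006], [0, 0, 0], 0]
    - [[0.14, -0.0022, 0.003], [0, 0, 0], 0]
    - [[0.14, -0.0022, 0.003], [0, 0, 0], 0]

```text
time: 7.68
tcp_pos: [521.9, 22.8, 53.2]
orientation: [-3.141, 0.024, -0.0]
force: [0.3, 0.5, -1.2]
finger_gap: 0.09
```

```bash
python3 m.py c 40
python3 - <<'E'
from h import *
import pickle
s,t=pickle.load(open("last.pkl","rb"))
for s,n in((s,"side"),(t,"top")):
    C=cloud(s); z=C[...,2]
    m=(C[...,0]>560)&(C[...,0]<650)&(abs(C[...,1]-21)<40)&(z>117)&(z<130)&(s["depth"]>0)
    print(n,"head",rect(C[m]))
E
```

```text
[522.02163438  22.78526319  53.11485044] [ 3.14146525e+00 -2.35516986e-02  2.73089044e-04] [-0.86902268 -0.86688545  0.09206178] 0.09431685252153596
side head (array([604.5,  24.2]), array([27.2, 25.9]), 86.28, 62, np.float64(123.4))
top head (array([613.4,  18.9]), array([ 3.3, 23. ]), 0.7, 20, np.float64(123.8))
```

View pics/c.png

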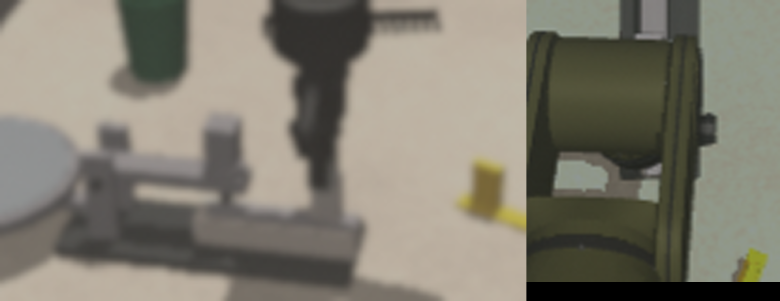

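The gauge's blade is on the rail and passes under the foot, with the tab at (325,200) in the crop. Release it and retreat upward.

Call:
apply_moves:
  commands:
    - [[0, 0, -0.001], [0, 0, 0], 0]
    - [[0, 0, -0.001], [0, 0, 0], 0]
    - [[0, 0, -0.001], [0, 0, 0], 45]
    - [[0, 0, -0.001], [0, 0, 0], 45]
    - [[0, 0, -0.001], [0, 0, 0], 45]
    - [[0, 0, -0.001], [0, 0, 0], 45]
    - [[0, 0, -0.001], [0, 0, 0], 45]
    - [[0, 0, 0.08], [0, 0, 0], 45]
    - [[0, 0, 0.18], [0, 0, 0], 45]
    - [[0, 0, 0.23], [0, 0, 0], 45]

```text
time: 9.02
tcp_pos: [523.6, 22.7, 171.5]
orientation: [3.141, -0.024, 0.007]
force: [-0.1, -1.2, -0.5]
finger_gap: 0.521
```

Call:
apply_moves:
  commands:
    - [[0, 0, 0.02], [0, 0, 0.9], 50]
    - [[0, 0, 0.02], [0, 0, 0.9], 50]
    - [[0, 0, 0.02], [0, 0, 0.9], 50]
    - [[0, 0, 0.02], [0, 0, 0.9], 50]
    - [[0, 0, 0.02], [0, 0, 0.9], 50]
    - [[0, 0, 0.02], [0, 0, 0.9], 50]
    - [[0, 0, 0.02], [0, 0, 0.9], 50]
    - [[0, 0, 0.02], [0, 0, 0.9], 50]
    - [[0, 0, 0.02], [0, 0, 0.9], 50]
    - [[0, 0, 0.02], [0, 0, 0.9], 50]

```text
time: 10.28
tcp_pos: [522.1, 22.8, 178.0]
orientation: [-1.87, -2.524, -0.0]
force: [0.1, 0.3, -0.1]
finger_gap: 0.587
```

Call:
apply_moves:
  commands:
    - [[0, 0, 0], [0, 0, 0.4], 50]
    - [[0, 0, 0], [0, 0, 0.4], 50]
    - [[0, 0, 0], [0, 0, 0.4], 50]
    - [[0.163, -0.0024, 0], [0, 0, 0.4], 50]
    - [[0.163, -0.0024, 0], [0, 0, 0.4], 50]
    - [[0.163, -0.0024, 0], [0, 0, 0.4], 50]
    - [[0.163, -0.0024, 0], [0, 0, 0.4], 50]
    - [[0.163, -0.0024, 0], [0, 0, 0.4], 50]
    - [[0.163, -0.0024, 0], [0, 0, 0.4], 50]
    - [[0.163, -0.0024, 0], [0, 0, 0.4], 50]

```text
time: 11.52
tcp_pos: [603.6, 21.6, 178.1]
orientation: [0.041, 3.141, -0.0]
force: [-0.0, 0.7, -0.5]
finger_gap: 0.59
```

```bash
python3 m.py d
python3 - <<'E'
from h import *
import pickle
st=get_state(); print(st["joint_pos"].round(2))
s,t=pickle.load(open("last.pkl","rb"))
C=cloud(s); z=C[...,2]
m=(C[...,0]>490)&(C[...,0]<560)&(abs(C[...,1]-22)<25)&(z>50)&(z<95)&(s["depth"]>0); print("tab",rect(C[m]),C[m].max(0))
for (x0,x1,z0,z1) in((570,640,100,118),):
    m=(C[...,0]>x0)&(C[...,0]<x1)&(abs(C[...,1]-22)<25)&(z>z0)&(z<z1)&(s["depth"]>0); print("head",rect(C[m]))
E
```

```text
[603.64362665  21.58062737 178.10644747] [ 4.01890915e-02  3.14115882e+00 -1.59596077e-05] [-0.14010069  0.37420334 -0.05788117] 0.5865529499615867
[-0.05  0.05  1.79 -0.    1.31 -1.6 ]
tab (array([520.1,  25.9]), array([25.2, 16.1]), 2.54, 101, np.float64(71.0)) [532.96085232  33.61707863  87.89854046]
head (array([599.1,  29.6]), array([33.7, 17.7]), 40.69, 50, np.float64(109.3))
```

View pics/d.png

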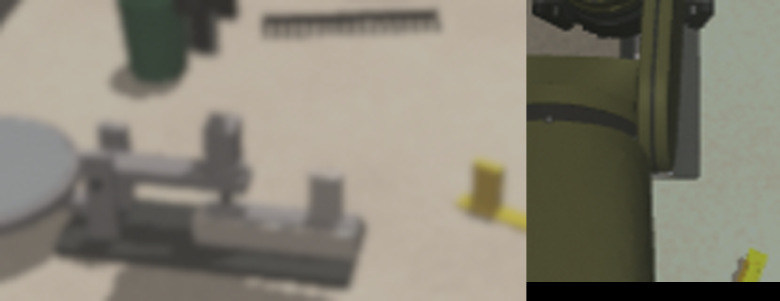

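The gauge stands in place by itself, its tab at (327,200) in the crop and about 83 mm in front of the screw. Next: lower onto the head and pinch it.

Call:
apply_moves:
  commands:
    - [[0, 0, -0.08], [0, 0, 0.003], 50]
    - [[0, 0, -0.15], [0, 0, 0.003], 50]
    - [[0, 0, -0.168], [0, 0, 0.003], 50]
    - [[0, 0, -0.168], [0, 0, 0.003], 50]
    - [[0, 0, -0.168], [0, 0, 0.003], 0]
    - [[0, 0, -0.168], [0, 0, 0.003], 0]
    - [[0, 0, -0.168], [0, 0, 0.003], 0]
    - [[0, 0, -0.168], [0, 0, 0.003], 0]
    - [[0, 0, -0.168], [0, 0, 0.003], 0]
    - [[0, 0, -0.168], [0, 0, 0.003], 0]

```text
time: 12.88
tcp_pos: [605.1, 20.5, 96.7]
orientation: [0.024, 3.138, -0.003]
force: [-1.7, -3.5, 6.1]
finger_gap: 0.279
```

```bash
cat > f.py <<'E'
from h import *
F=[];W=[]
for _ in range(4):
    cams.snapshot("side"); s=get_state(); F.append(s["force"]);W.append(s["wrist_torque"])
o=s["orientation"]; print("F",np.mean(F,0).round(2),np.std(F,0).round(2),"W",np.mean(W,0).round(3),s["tcp_pos"].round(2),"yaw",round(float(np.degrees(2*np.arctan2(o[1],o[0])))%360,2),s["finger_gap"],s["time"])
E
python3 f.py
```

```text
F [-1.42 -4.47  6.09] [0.92 0.31 0.51] W [-0.723  0.3    0.002] [605.11  20.48  96.64] yaw 179.11 0.2764379522927822 13.075
```

Call:
apply_moves:
  commands:
    - [[0.002, -0.002, 0.003], [0, 0, 0], 0]
    - [[0.002, -0.002, 0.003], [0, 0, 0], 0]
    - [[0.002, -0.002, 0.003], [0, 0, 0], 0]

```text
time: 13.45
tcp_pos: [605.1, 20.4, 96.7]
orientation: [0.024, 3.14, -0.001]
force: [-2.6, -3.0, 5.5]
finger_gap: 0.278
```

```bash
python3 f.py
```

```text
F [-2.96 -2.32  5.52] [0.44 0.26 0.6 ] W [-0.385  0.451 -0.009] [605.09  20.4   96.66] yaw 179.11 0.2789763996578257 13.65
```

Call:
apply_moves:
  commands:
    - [[-0.003, -0.002, 0.004], [0, 0, 0], 0]
    - [[-0.003, -0.002, 0.004], [0, 0, 0], 0]
    - [[-0.003, -0.002, 0.004], [0, 0, 0], 0]

```text
time: 14.02
tcp_pos: [604.8, 20.3, 97.0]
orientation: [0.025, 3.137, 0.002]
force: [6.5, -0.1, -4.7]
finger_gap: 0.28
```

```bash
python3 f.py
```

```text
F [ 7.44  0.09 -5.18] [0.23 0.67 0.23] W [ 0.124 -1.228  0.004] [604.82  20.25  96.92] yaw 179.1 0.2745766950585558 14.225
```

Call:
apply_moves:
  commands:
    - [[0.002, 0, -0.002], [0, 0, 0], 0]
    - [[0.002, 0, -0.002], [0, 0, 0], 0]
    - [[0.002, 0, -0.002], [0, 0, 0], 0]

```text
time: 14.6
tcp_pos: [604.9, 20.2, 96.8]
orientation: [0.025, 3.139, 0.002]
force: [4.5, 2.3, 0.5]
finger_gap: 0.279
```

```bash
python3 f.py
```

```text
F [ 5.08  2.62 -0.34] [0.71 0.16 0.6 ] W [ 0.591 -0.827  0.032] [604.84  20.15  96.79] yaw 179.1 0.2796227655017142 14.8
```

Vertical force is about zero. Turning 40° clockwise, well short of the expected contact at about 73°.

Call:
apply_moves:
  commands:
    - [[0, 0, 0], [0, 0, -0.04], 0]
    - [[0, 0, 0], [0, 0, -0.08], 0]
    - [[0, 0, 0], [0, 0, -0.12], 0]
    - [[0, 0, 0], [0, 0, -0.16], 0]
    - [[0, 0, 0], [0, 0, -0.2], 0]
    - [[0, 0, 0], [0, 0, -0.222], 0]
    - [[0, 0, 0], [0, 0, -0.222], 0]
    - [[0, 0, 0], [0, 0, -0.222], 0]

```text
time: 15.8
tcp_pos: [604.4, 19.1, 96.8]
orientation: [1.095, 2.943, -0.001]
force: [2.4, -1.7, 1.0]
finger_gap: 0.277
```

```bash
python3 f.py
```

```text
F [ 3.18 -2.86  1.47] [0.37 0.47 0.31] W [-0.349 -0.702 -0.092] [604.44  19.13  96.79] yaw 139.16 0.2731772352315817 16.0
```

Call:
apply_moves:
  commands:
    - [[0, 0, 0], [0, 0, -0.03], 0]
    - [[0, 0, 0], [0, 0, -0.06], 0]
    - [[0, 0, 0], [0, 0, -0.083], 0]
    - [[0, 0, 0], [0, 0, -0.083], 0]
    - [[0, 0, 0], [0, 0, -0.083], 0]

```text
time: 16.62
tcp_pos: [604.1, 18.9, 96.7]
orientation: [1.468, 2.777, -0.002]
force: [1.5, -5.3, 2.4]
finger_gap: 0.278
```

```bash
python3 f.py
```

```text
F [ 1.79 -4.8   2.2 ] [0.36 0.23 0.23] W [-0.778 -0.425 -0.092] [604.13  18.87  96.76] yaw 124.28 0.278965877646235 16.825
```

Call:
apply_moves:
  commands:
    - [[-0.001, -0.003, 0], [0, 0, 0], 0]
    - [[-0.001, -0.003, 0], [0, 0, -0.022], 0]
    - [[-0.001, -0.003, 0], [0, 0, -0.022], 0]

```text
time: 17.2
tcp_pos: [603.9, 18.6, 96.7]
orientation: [1.563, 2.725, 0.002]
force: [3.9, -1.2, 2.5]
finger_gap: 0.277
```

```bash
python3 f.py
```

```text
F [4.24 0.29 2.15] [0.24 0.34 0.3 ] W [ 0.095 -0.757 -0.077] [603.96  18.53  96.75] yaw 120.29 0.27660395471108656 17.4
```

Screw at about 59°, Fz baseline 2.1. Now steps of 4° with a reading after each.

Call:
apply_moves:
  commands:
    - [[0, 0, 0], [0, 0, -0.022], 0]
    - [[0, 0, 0], [0, 0, -0.022], 0]
    - [[0, 0, 0], [0, 0, -0.022], 0]

```text
time: 17.77
tcp_pos: [603.8, 18.4, 96.7]
orientation: [1.657, 2.669, 0.001]
force: [4.2, 1.9, 2.4]
finger_gap: 0.277
```

```bash
python3 f.py
```

```text
F [3.97 1.94 3.39] [0.64 0.24 0.5 ] W [ 0.405 -0.747 -0.09 ] [603.81  18.38  96.72] yaw 116.31 0.2747643824092495 17.975
```

Call:
apply_moves:
  commands:
    - [[0, 0, 0], [0, 0, -0.022], 0]
    - [[0, 0, 0], [0, 0, -0.022], 0]
    - [[0, 0, 0], [0, 0, -0.022], 0]

```text
time: 18.35
tcp_pos: [603.7, 18.3, 96.7]
orientation: [-1.748, -2.61, -0.001]
force: [3.0, 2.4, 4.0]
finger_gap: 0.277
```

```bash
python3 f.py
```

```text
F [2.93 2.8  4.41] [0.41 0.21 0.26] W [ 0.566 -0.699 -0.067] [603.69  18.27  96.67] yaw 112.35 0.27864294032030673 18.55
```

Call:
apply_moves:
  commands:
    - [[0, 0, 0.0015], [0, 0, 0], 0]
    - [[0, 0, 0.0015], [0, 0, 0], 0]
    - [[0, 0, 0.0015], [0, 0, 0], 0]

```text
time: 18.92
tcp_pos: [603.7, 18.3, 96.8]
orientation: [-1.749, -2.61, -0.001]
force: [4.8, 3.0, 1.8]
finger_gap: 0.274
```

```bash
python3 f.py
```

```text
F [4.51 3.27 1.42] [0.57 0.29 0.27] W [ 0.61  -0.978 -0.068] [603.69  18.26  96.74] yaw 112.34 0.27693260612136344 19.125
```

Call:
apply_moves:
  commands:
    - [[0, 0, 0], [0, 0, -0.022], 0]
    - [[0, 0, 0], [0, 0, -0.022], 0]
    - [[0, 0, 0], [0, 0, -0.022], 0]

```text
time: 19.5
tcp_pos: [603.6, 18.2, 96.8]
orientation: [-1.838, -2.547, -0.0]
force: [4.6, 3.4, 3.1]
finger_gap: 0.279
```

```bash
python3 f.py
```

```text
F [4.23 2.8  2.34] [0.39 0.13 0.31] W [ 0.596 -0.9   -0.086] [603.55  18.21  96.74] yaw 108.37 0.280710177471855 19.7
```

Call:
apply_moves:
  commands:
    - [[0, 0, 0], [0, 0, -0.022], 0]
    - [[0, 0, 0], [0, 0, -0.022], 0]
    - [[0, 0, 0], [0, 0, -0.022], 0]

```text
time: 20.08
tcp_pos: [603.5, 18.2, 96.8]
orientation: [-1.924, -2.483, 0.0]
force: [3.4, 2.7, 1.7]
finger_gap: 0.281
```

```bash
python3 f.py
```

```text
F [3.86 3.82 1.33] [0.42 0.34 0.37] W [ 0.603 -0.86  -0.115] [603.46  18.14  96.81] yaw 104.46 0.2828294620477843 20.275
```

Call:
apply_moves:
  commands:
    - [[0, 0, 0], [0, 0, -0.022], 0]
    - [[0, 0, 0], [0, 0, -0.022], 0]
    - [[0, 0, 0], [0, 0, -0.022], 0]

```text
time: 20.65
tcp_pos: [603.4, 18.1, 96.9]
orientation: [-2.008, -2.415, 0.001]
force: [4.1, 3.0, 0.5]
finger_gap: 0.28
```

```bash
python3 f.py
```

```text
F [3.75 3.31 0.56] [0.45 0.31 0.44] W [ 0.599 -0.731 -0.059] [603.37  18.15  96.89] yaw 100.48 0.2804446356716454 20.85
```

Call:
apply_moves:
  commands:
    - [[0, 0, 0], [0, 0, -0.022], 0]
    - [[0, 0, 0], [0, 0, -0.022], 0]
    - [[0, 0, 0], [0, 0, -0.022], 0]

```text
time: 21.22
tcp_pos: [603.3, 18.1, 97.1]
orientation: [-2.091, -2.344, 0.001]
force: [1.5, 2.7, 1.1]
finger_gap: 0.281
```

```bash
python3 f.py
```

```text
F [1.2  3.23 0.98] [0.25 0.42 0.37] W [ 0.568 -0.359 -0.076] [603.31  18.09  97.11] yaw 96.51 0.27597003551476385 21.425
```

Call:
apply_moves:
  commands:
    - [[0, 0, 0], [0, 0, -0.022], 0]
    - [[0, 0, 0], [0, 0, -0.022], 0]
    - [[0, 0, 0], [0, 0, -0.022], 0]

```text
time: 21.8
tcp_pos: [603.2, 18.1, 97.2]
orientation: [-2.17, -2.27, 0.001]
force: [-1.1, 3.8, 3.3]
finger_gap: 0.277
```

```bash
python3 f.py
```

```text
F [-1.17  3.15  3.22] [0.57 0.39 0.38] W [ 0.564  0.122 -0.054] [603.23  18.11  97.19] yaw 92.56 0.27940899754903137 22.0
```

Signs of lift: z rises and Fx and Fz shift together since about 79°. One more step to confirm the trend.

Call:
apply_moves:
  commands:
    - [[0, 0, 0], [0, 0, -0.022], 0]
    - [[0, 0, 0], [0, 0, -0.022], 0]
    - [[0, 0, 0], [0, 0, -0.022], 0]

```text
time: 22.38
tcp_pos: [603.2, 18.1, 97.3]
orientation: [-2.247, -2.194, 0.002]
force: [-3.2, 2.4, 6.3]
finger_gap: 0.279
```

```bash
python3 f.py
```

```text
F [-3.64  3.58  5.26] [0.65 0.33 0.36] W [ 0.551  0.529 -0.055] [603.17  18.1   97.36] yaw 88.64 0.27831724261675017 22.575
```

The trend is confirmed: Fz rises about 2 N per 4°. I'll back off 4° to leave a light nip, then release and go up.

Call:
apply_moves:
  commands:
    - [[0, 0, 0], [0, 0, 0.02], 0]
    - [[0, 0, 0], [0, 0, 0.02], 0]
    - [[0, 0, 0], [0, 0, 0.02], 0]
    - [[0, 0, 0], [0, 0, 0.02], 0]

```text
time: 23.08
tcp_pos: [603.3, 18.1, 97.1]
orientation: [-2.179, -2.263, 0.001]
force: [-3.6, 2.8, 4.6]
finger_gap: 0.28
```

```bash
python3 f.py
```

```text
F [-3.79  3.42  4.61] [0.19 0.64 0.34] W [0.569 0.599 0.125] [603.34  18.11  97.14] yaw 92.17 0.2759880319690744 23.275
```

Call:
apply_moves:
  commands:
    - [[0, 0, 0], [0, 0, 0], 50]
    - [[0, 0, 0], [0, 0, 0], 50]
    - [[0, 0, 0], [0, 0, 0], 50]
    - [[0, 0, 0], [0, 0, 0], 50]
    - [[0, 0, 0.05], [0, 0, 0], 50]
    - [[0, 0, 0.15], [0, 0, 0], 50]
    - [[0, 0, 0.25], [0, 0, 0], 50]
    - [[-0.2, -0.3, 0.35], [0, 0, 0], 50]
    - [[-0.3, -0.4, 0.35], [0, 0, 0], 50]
    - [[-0.4, -0.5, 0.35], [0, 0, 0], 50]

```text
time: 24.52
tcp_pos: [491.4, -129.3, 257.8]
orientation: [2.177, 2.262, 0.0]
force: [0.9, -1.8, 0.1]
finger_gap: 0.589
```

Call:
apply_moves:
  commands:
    - [[-0.2, -0.2, 0], [0, 0, 0], 50]
    - [[-0.2, -0.2, 0], [0, 0, 0], 50]
    - [[-0.2, -0.2, 0], [0, 0, 0], 50]
    - [[-0.2, -0.2, 0], [0, 0, 0], 50]

```text
time: 25.02
tcp_pos: [392.0, -228.4, 257.0]
orientation: [2.181, 2.26, 0.001]
force: [-0.3, 0.1, -0.5]
finger_gap: 0.585
```

```bash
cp last.pkl before.pkl; python3 m.py e
python3 - <<'E'
from h import *
import pickle
S=pickle.load(open("side0.pkl","rb"));T=pickle.load(open("top0.pkl","rb"))
s,t=pickle.load(open("last.pkl","rb"))
for n,a in(("side0",S),("side",s),("top0",T),("top",t)):
    C=cloud(a); z=C[...,2]
    def b(x0,x1,y0,y1,z0,z1): return C[(C[...,0]>x0)&(C[...,0]<x1)&(C[...,1]>y0)&(C[...,1]<y1)&(z>z0)&(z<z1)&(a["depth"]>0)]
    h=b(575,635,-10,50,116,131); ar=b(620,690,8,34,70,86); tb=b(490,555,5,45,76,92)
    for q,P in(("head",h),("arm",ar),("tab",tb)):
        if len(P)>5: print(n,q,rect(P),P[:,2].mean().round(2))
E
```

```text
[ 392.92044607 -227.35223072  256.81709928] [2.17807492e+00 2.26392441e+00 9.16448334e-04] [-0.44175573 -0.48248474 -0.0757877 ] 0.5871795432367857
side0 head (array([604.6,  22.9]), array([28.8, 26.2]), 87.51, 65, np.float64(122.8)) 122.09
side0 arm (array([655.1,  21.2]), array([67.5, 25.1]), 0.4, 114, np.float64(77.5)) 77.2
side head (array([603.6,  22.6]), array([29.6, 25.8]), 89.32, 60, np.float64(124.1)) 123.22
side arm (array([655.5,  21.6]), array([25.2, 68.2]), 88.45, 121, np.float64(77.7)) 77.23
side tab (array([520.5,  26.5]), array([15.3, 25.2]), 89.35, 38, np.float64(83.2)) 82.57
top0 head (array([602.6,  20.4]), array([26.1, 25.1]), 88.99, 108, np.float64(123.8)) 123.7
top0 arm (array([655.7,  19.9]), array([25. , 65.7]), 88.26, 198, np.float64(77.9)) 77.79
top head (array([604. ,  20.2]), array([25.2, 25.7]), 0.87, 107, np.float64(124.3)) 124.22
top arm (array([656.1,  20.2]), array([24.6, 68.1]), 89.31, 210, np.float64(78.4)) 78.41
top tab (array([520.6,  22.9]), array([24.3, 10.3]), 0.72, 43, np.float64(83.9)) 83.78
```

View pics/e.png

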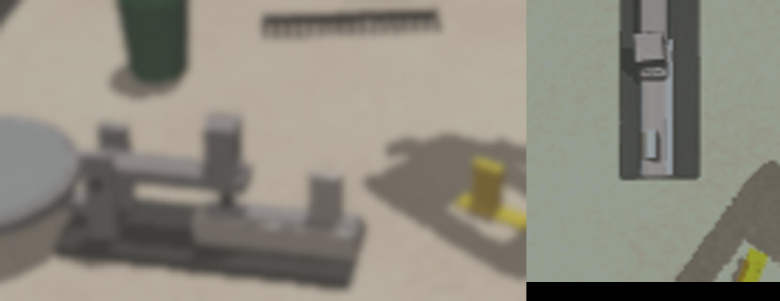

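The gauge is in place, with its tab at (325,200) in the side crop and the blade under the foot. Depth in the top view shows the arm up about 0.6 mm, so the screw is nipping the blade and the lift is within limits. Handing in.

```bash
python3 -c "
from plant import job
print(job.close_job())"
```

```text
the job is handed in; nothing more can be done
None
```

I laid the gauge on the rail, slid its blade under the foot and let go. Then I turned the screw clockwise about 90° by feel, eased it back a few degrees, released it and handed the job in at about 25 s. The hand-in reported no verdict.

**Gauge:** the last pictures show its grip point about 83 mm in front of the screw and about 1–2 mm off sideways, with the tab upright. The rail felt about 37.7 mm high.

**Nip:** while turning, the upward push built up from about 79° and reached about 5 N. I then eased back about 4°, which left about 4.6 N before I let go. By the top camera the arm and head sat about 0.6 mm higher than at the start, so the blade should be held by only the 4 to 6 N hold-down.

**Checks that disagreed or stayed uncertain:**
- The force reading drifted by 1–2 N before contact. I took the contact angle from the push, the sideways force and the tool height all changing together.
- The side camera showed no change in the arm's height and about 1 mm at the head, but depth there is only good to about 2 mm.
- I did not measure the final force on the blade directly.
- I did not measure the bystanders; the arm met no unexpected contact near them.

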